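Clamp a cue butt in the repair jig

TASK

Take the cue butt with the blue wraps off the cue rest, lay it in the jig's two cradle blocks, slide it endwise until it is fully home against the metal end stop, and let go of it with the clamp still open. Then push the red clamp handle down past its over-center point, so that the spindle locks down on the cue and stays locked by itself with the robot clear of it; go by feel, and never force the handle with more than about 30 N. Leave everything else where it is.

Things in the scene. Friction and masses are not known exactly. Their poses are not given: they have to be found in the camera images.
- cue: the cue butt to clamp: walnut-brown round rod 220 mm long, 28 mm diameter, about 0.18 kg, with two blue wraps, white rings, a brass end and a black rubber end. Origin at its centre, on its axis; its x axis runs along the rod. It starts lying in one of the two places of the cue rest. Either end may go to the stop.
- spare_cue: a like cue butt with black wraps and brass rings, in the other place of the rest, parallel to the first, axes 84 mm apart: leave it alone (not moved by more than 20 mm).
- cue_rest: dark wooden rest fixed to the table, plate 190 x 150 mm. Origin under its centre. The two rods lie along its x axis at y = +42 and -42 mm, rod axis 50 mm above the table, each on two V-blocks 24 mm thick at x = +75 and -75 mm, open between them.
- jig: plywood clamping jig fixed to the table. Origin at table level; x axis points from the cradles to the clamp handle, y axis along the cradles to the end stop, z up. Plate 200 (x) x 260 (y) mm, 12 mm thick, centred at (10, 10) mm. Clamp stand: plane y = 70 mm, 30 mm thick, x = -10 to 52 mm, 137 mm high. It overhangs the cradles nowhere. Sites below give the rest in this frame.
- cue_home (a point): where the cue's centre lies when it is in both cradles and fully home: jig (-40, 0, 55) mm; axes as the jig's; cue axis along y. The blocks (24 mm thick: floor 41 mm high, upright fence 67 mm high on the -x side, low sloped lip on the +x side) stand at jig y = +70 and -75 mm; between them it is open down to the plate for the fingers.
- end_stop (a point): middle of the face of the aluminium end stop, jig (-40, 110, 55) mm; plate 46 mm wide, 70 mm high. The cue's end touches it when home.
- clamp_handle: clamp handle: steel bar, then a red grip 24 mm wide (jig y), 16 mm thick, 60 to 160 mm from the hinge. Origin on the hinge, jig (1.5, 70, 127) mm, hinge axis along jig y; its x axis points to the tip. Open, it stands 38 to 74 degrees above horizontal, leaning to jig +x, tip up to 285 mm above the table, and stays where left (up to 2 N at the grip). It closes by swinging down towards jig +x.
- handle_pad (a point): middle of the red grip, 115 mm from the hinge, on the centreline: push here with closed fingers on the upper face, 8 mm off (the side facing the cradles while it stands).
- clamp_hinge (a point): the clamp's hinge, jig (1.5, 70, 127) mm; axes as the jig's. With the cue in place the spindle meets it in the last 20 degrees of handle travel; resistance rises to 6 to 12 N at the grip. Past the over-center point, 4.5 degrees before the end, it vanishes and the handle snaps onto a rigid stop, anywhere from 12 degrees above to 12 below level: set differently each time, to be felt.
- spindle: spring-loaded spindle of the clamp, turning with the handle about the same hinge, with a black roller foot, 20 mm diameter, 14 mm wide. Origin at the roller's centre. Open, it hangs down in the stand. Closing, it swings up against the cue's upper +x side at jig y = 70 mm; locked, it presses it down against the fence with 20 to 65 N. With no cue there is no resistance and no lock.
- chalk: loose bystander, leave it alone; blue chalk cube, 22 mm, origin under its centre.
- chalk_green: loose bystander, leave it alone; green chalk cube, 22 mm, origin under its centre.
- wax_jar: loose bystander, leave it alone; amber glass jar, 60 mm diameter, 65 mm high, origin under its centre.
- screwdriver: loose bystander, leave it alone; screwdriver lying on the table.
- polish_tin: loose bystander, leave it alone; flat round blue polish tin, 70 mm diameter, 20 mm high, origin under its centre.
- brush: loose bystander, leave it alone; brush lying on the table.
- ball_center (a point): loose bystander, leave it alone; orange billiard ball, 57 mm diameter, sitting in a square black seat; its centre, 33 mm above the table.

How it is judged:
By the outcome, as a careful person would: the job done as asked, in the order asked, and still so for the second after the job is handed in, with the robot touching nothing.
It also fails if it takes over 61 s, if anything falls off the work surface, if the arm or the gripper's body presses on something with over 40 N, if the wrist force passes 120 N, or if a joint passes its speed limit or range.

ROBOT

A 7-joint arm with a two-finger parallel gripper is mounted at the origin on the work surface. World frame = base frame: x ahead of the robot, y to its left, z up, the work surface at z = 0. Lengths are in m, angles in degrees, forces in N, time in s.
With the tool pointing down it reaches from about 0.425 to 0.875 m from the base axis. Payload 4.7 kg.
Tool frame: the origin (TCP) lies between the finger pads; the fingertips stand 8 mm ahead of it and the grasp point (between the pads) lies 11 mm behind it; z points along the fingers, y is the line along which they close (so a half turn about z gives the same grasp; the last joint's range is limited). The gripper opens to 87 mm and grips with 3 to 60 N. Pads are 19 mm wide; open, the fingers measure 117 mm over their backs; the gripper's body (75 mm by 190 mm) begins 51 mm behind the grasp point.
Start: joints at [-71.557, 18.392, -4.016, 83.108, 1.295, 78.541, -3.26], TCP at [0.197, 0.619, 0.195] pointing down, gripper open.
Joint ranges: [-163.93, 163.93], [-17.29, 119.83], [-79.2, 71.16], [3.27, 140.29], [-89.18, 269.18], [5.43, 117.66], [-154.24, 154.24]. Speed limits (degrees/s): [147.25, 147.25, 180, 180, 180, 180, 180].

INTERFACE

Orientations are given as [roll, pitch, yaw] about the fixed x, y, z axes, in that order (R = Rz(yaw) Ry(pitch) Rx(roll)).
In Python, from cell import env, viewer gives the robot as it stands. The module is installed in compiled form; this text tells all that it offers.
- The arm moves only by the tool arm_command, never from a script. Its argument "series" is a list of rows, each a list of 2 entries, a list of its own where there are three numbers: the shift along the tool's x, y, z in mm, then the turn about the tool's z in rad. A call has exactly 5 rows; each row is the pose to reach, as a shift and turn from the pose commanded when the call began, along the tool's axes at that moment; what a row does not reach only later rows make up. A row lasts 1/10 s, in which the tool goes at most 50 mm and 8.59 degrees, less where a joint would pass 70% of its speed; a pose out of reach is approached as far as the arm can. A call with a gripper value outside its range is refused whole. "grip" is the gripper command: -1 is fully open, 1 is shut, values between are in proportion, set as the call begins (left out, the last holds). The fingers move at their own pace and stop on an object; "grip_force" is the grip in N (left out, the last holds). Time passes only in rows, so rows that repeat a pose let the fingers close, or fill a call up. It gives the time, the measured TCP pose, the force, the opening and the grip force at its end, in the units of the state.
- env.get_obs(): the state, without advancing time (a new reading comes with each control period).
- viewer.read_camera(name): name is "scene" or "top" or "wrist"; returns (picture, depth): 420x560x3 uint8, blue, green, red; 420x560 float32, m along the optical axis (not along the pixel's ray), 0 where there is no reading.
- viewer.calibration(name): a dict with "K" (3x3 intrinsics, pixels), "T" (4x4, takes a point from camera to world coordinates); the wrist camera has in their place "hand_eye" (4x4, takes a point from camera to tool coordinates, whose origin is the TCP and whose axes are the flange's). Camera axes: x right, y up, looking along -z (the intrinsics and any distortion apply to the point x, -y, -z); pixel columns grow to the right and rows downward; lengths in m; the calibration is good to about 2 mm. The wrist camera is an equidistant fisheye: a pixel r from the principal point sees the ray r / f radians off the axis. A picture is of the moment at which its call begins: read the wrist's pose just before it. calibration takes no time and is no camera call.
- env.sign_off(): hands the job in; it is judged then, once.
The state is a dict: "time_s": time; "qpos": joint angles; "joint_velocities": joint speeds; "effort": joint torques, N m; "tool_pos": TCP position; "tool_rot": TCP orientation; "force": force on the tool from outside, world axes, zero at the start; "wrist_torque": the same for the moment, N m; "grip_width": finger opening in m; "grasp_force": force on a finger pad.
Only numpy, scipy, OpenCV 4.12 (cv2) and the standard library are available. Lean on these libraries where they do the work, as an engineer would, in place of code of your own. Each camera call takes 0.05 s, during which the arm holds its last target. There are 200 camera calls.

## Working session

There is one attempt and no reset: what is moved stays moved. The work goes in short steps, Python scripts to look and compute and a tool call to move; the robot and the scene stay as the last step left them, time stands still between calls to the robot, and variables do not carry over. Pictures are saved under pics/ and viewed, at most 10 in all, crops included, and the job is handed in when it is done.

Besides the shell and the picture viewer there is one more tool, called after "Call:" as name([rows], argument=value, ...), one row to a line, values as JSON. arm_command: Moves the arm, as the interface text tells. Its arguments: {"type":"object","properties":{"series":{"type":"array"},"grip":{"type":"number"},"grip_force":{"type":"number"}},"required":["series"]}

```bash
mkdir -p pics; python3 - <<'E'
from cell import env, viewer
import cv2,numpy as np
o=env.get_obs();print({k:np.round(v,3) for k,v in o.items()})
for n in("scene","top"):
    p,d=viewer.read_camera(n);cv2.imwrite(f"pics/{n}.png",p);np.save(f"pics/{n}.npy",d)
    c=viewer.calibration(n);print(n,c)
print(viewer.calibration("wrist"))
E
```

```text
{'time_s': np.float64(0.0), 'qpos': array([-71.557,  18.439,  -4.017,  83.175,   1.296,  78.54 ,  -3.26 ]), 'joint_velocities': array([-0.005, -0.009, -0.027, -0.02 , -0.002,  0.001,  0.141]), 'effort': array([ 0.0000e+00, -4.9129e+01, -4.0400e-01, -3.1253e+01, -6.4000e-02,
        4.4000e-02,  0.0000e+00]), 'tool_pos': array([0.197, 0.619, 0.194]), 'tool_rot': array([-1.79892e+02,  7.00000e-03,  1.62369e+02]), 'force': array([ 0.583,  0.358, -0.381]), 'wrist_torque': array([-0.027,  0.025,  0.014]), 'grasp_force': np.float64(0.0), 'grip_width': np.float64(0.087)}
scene {'K': array([[515.82510569,   0.        , 271.45677282],
       [  0.        , 515.82510569, 205.9863327 ],
       [  0.        ,   0.        ,   1.        ]]), 'T': array([[-0.26680279, -0.7700792 ,  0.57947761,  1.36691096],
       [ 0.96363337, -0.20376111,  0.17289344,  0.27361158],
       [-0.01506664,  0.60453241,  0.79643805,  1.28143345],
       [ 0.        ,  0.        ,  0.        ,  1.        ]])}
top {'K': array([[541.69634951,   0.        , 281.99635629],
       [  0.        , 541.69634951, 215.45531655],
       [  0.        ,   0.        ,   1.        ]]), 'T': array([[-0.00488692,  0.9920352 , -0.12586609,  0.31648827],
       [-0.99992926, -0.00621271, -0.01014296,  0.01455112],
       [-0.01084414,  0.12580762,  0.99199539,  1.96174966],
       [ 0.        ,  0.        ,  0.        ,  1.        ]])}
{'K': array([[325.1922621 ,   0.        , 281.75666628],
       [  0.        , 325.1922621 , 215.9250713 ],
       [  0.        ,   0.        ,   1.        ]]), 'hand_eye': array([[ 7.28677802e-04,  9.58232863e-01,  2.85988198e-01,
         7.90107371e-02],
       [ 9.99999628e-01, -5.66531664e-04, -6.49706086e-04,
        -8.25803112e-05],
       [-4.60548354e-04,  2.85988565e-01, -9.58232920e-01,
        -1.90323003e-01],
       [ 0.00000000e+00,  0.00000000e+00,  0.00000000e+00,
         1.00000000e+00]])}
```

View pics/top.png

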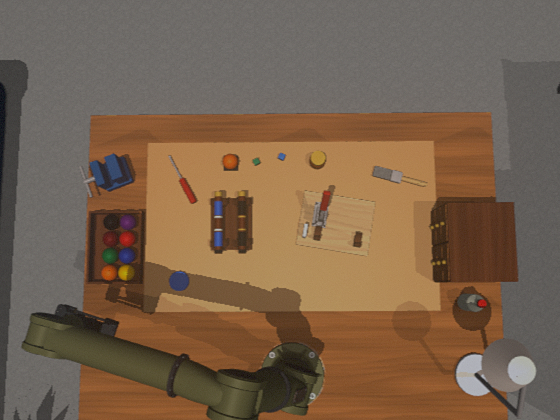

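View pics/scene.png

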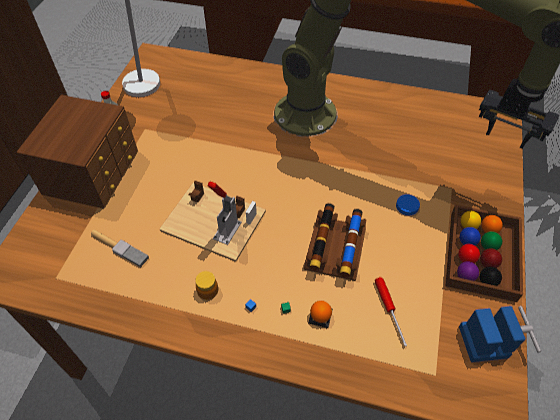

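Top view: blue cue at about (218,222), spare at (242,222), jig plate about (297–375,191–255), end stop at (305,230), stand at (319,215), handle tip at (328,190). I'll fit the poses from these.

```bash
cat >h.py <<'E'
from cell import env, viewer
import cv2,numpy as np
def cloud(n,d):
    c=viewer.calibration(n);K=c["K"];v,u=np.mgrid[:420,:560]
    P=np.stack([(u-K[0,2])/K[0,0]*d,-(v-K[1,2])/K[1,1]*d,-d],-1)
    return P@c["T"][:3,:3].T+c["T"][:3,3]
E
python3 - <<'E'
from h import *
p=cv2.imread("pics/top.png");d=np.load("pics/top.npy");W=cloud("top",d)
hsv=cv2.cvtColor(p,cv2.COLOR_BGR2HSV)
roi=np.zeros(d.shape,bool);roi[180:265,205:232]=1
m=roi&(hsv[...,0]>100)&(hsv[...,0]<130)&(hsv[...,1]>150)&(W[...,2]>.035)
print("blue",m.sum(),W[m].mean(0),np.percentile(W[m],[2,98],axis=0))
# cue all points
for lo,hi in((205,230),(231,256)):
    r=np.zeros(d.shape,bool);r[180:265,lo:hi]=1;r&=(W[...,2]>.055)&(W[...,2]<.075)
    q=W[r];b=cv2.minAreaRect((q[:,:2]*1000).astype(np.float32));print("rod",r.sum(),b,q[:,2].max(),q.mean(0))
# jig plate
r=np.zeros(d.shape,bool);r[180:265,285:385]=1;r&=(W[...,2]>.006)&(W[...,2]<.3)
q=W[r];b=cv2.minAreaRect((q[q[:,2]<.018][:,:2]*1000).astype(np.float32));print("plate",b,cv2.boxPoints(b))
print(np.median(W[205:260,270:290,2]))
r=np.zeros(d.shape,bool);r[180:215,315:340]=1
m=r&((hsv[...,0]<8)|(hsv[...,0]>172))&(hsv[...,1]>170)&(W[...,2]>.1)
print("red",m.sum(),W[m].mean(0),np.percentile(W[m],[0,100],axis=0))
c=cv2.resize(p[175:265,195:385],None,fx=4,fy=4,interpolation=cv2.INTER_CUBIC);cv2.imwrite("pics/c.png",c)
E
```

```text
blue 7 [0.5121922  0.26165442 0.06526667] [[0.45723806 0.25874277 0.05924754]
 [0.60206434 0.26414287 0.07518639]]
rod 475 ((536.522705078125, 263.9419860839844), (221.65504455566406, 53.187644958496094), 1.713053822517395) 0.07456697067020479 [0.53468415 0.26261849 0.06272202]
rod 444 ((537.8824462890625, 181.07362365722656), (218.45928955078125, 53.5606575012207), 0.3788519501686096) 0.07489833197881612 [0.53774002 0.17892864 0.06319137]
plate ((540.824951171875, -156.84327697753906), (361.4717102050781, 307.28594970703125), 89.61751556396484) [[ 385.97888  -336.54944 ]
 [ 693.25793  -338.60077 ]
 [ 695.671      22.862885]
 [ 388.39197    24.914215]]
0.0014153008641826226
red 109 [ 0.58416366 -0.10570594  0.24176444] [[ 0.5602185  -0.11734984  0.1911773 ]
 [ 0.60887015 -0.09446072  0.28087271]]
```

View pics/c.png

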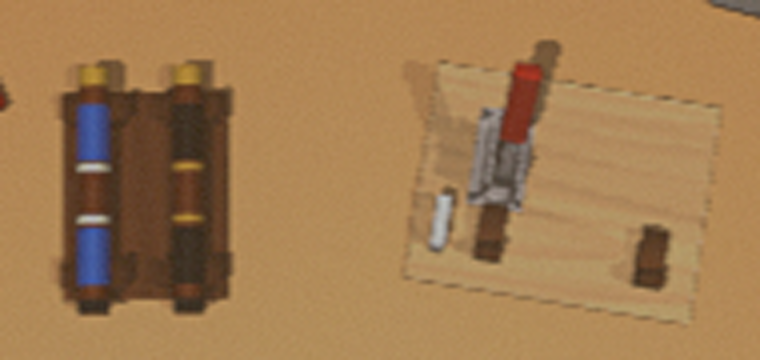

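The crop shows plate corners at crop (438,62), (720,105), (690,322), (405,277), and the blue cue's axis along column 93, from rows 65 to 313. The red grip runs (515,140)–(528,68).

```bash
python3 - <<'E'
from h import *
c=viewer.calibration("top");K=c["K"];T=c["T"]
def ray(u,v,z):
    u=u/4+195-.4;v=v/4+175-.4
    r=T[:3,:3]@np.array([(u-K[0,2])/K[0,0],-(v-K[1,2])/K[1,1],-1]);return (T[:3,3]+r*(z-T[2,3])/r[2])[:2]
C=np.array([ray(*q,.012) for q in((438,62),(720,105),(690,322),(405,277))])
J=np.array([(110,140),(110,-120),(-90,-120),(-90,140)])/1000
a=J-J.mean(0);b=C-C.mean(0)
th=np.arctan2((a[:,0]*b[:,1]-a[:,1]*b[:,0]).sum(),(a*b).sum())
R=np.array([[np.cos(th),-np.sin(th)],[np.sin(th),np.cos(th)]])
t=C.mean(0)-R@J.mean(0)
print("jig",t,np.degrees(th),"res mm",(C-(J@R.T+t))*1e3)
for n,q in dict(home=(-40,0),stop=(-40,110),hinge=(1.5,70)).items(): print(n,R@(np.array(q)/1000)+t)
print("stop top face crop->",ray(441,222,.07), "expect",R@[-.043,.11]+t)
for q in((93,65),(94,313),(93,167),(93,219)): print("cue",q,ray(*q,.05),ray(*q,.06))
for q in((187,65),(187,313)): print("spare",q,ray(*q,.05))
h=np.append(R@[.0015,.07]+t,.127)
m=np.array([.5842,-.1057,.2418])-h;print("handle local",R.T@m[:2],m[2],np.degrees(np.arctan2(m[2],(R.T@m[:2])[0])))
E
```

```text
jig [ 0.52623867 -0.16679307] -9.237343457771846 res mm [[-0.66821674 -0.34897199]
 [-0.28044492  0.5831058 ]
 [ 0.40102676  0.53600229]
 [ 0.54763491 -0.7701361 ]]
home [ 0.4867574  -0.16037209]
stop [ 0.5044151  -0.05179859]
hinge [ 0.53895594 -0.09794163]
stop top face crop-> [ 0.50424797 -0.04599968] expect [ 0.501454   -0.05131702]
cue (93, 65) [0.6493584  0.26350627] [0.64761722 0.26220404]
cue (94, 313) [0.42735931 0.26039554] [0.42677937 0.25910957]
cue (93, 167) [0.55727325 0.2625826 ] [0.55601375 0.2612852 ]
cue (93, 219) [0.5107502  0.26211595] [0.50973405 0.26082099]
spare (187, 65) [0.64878822 0.17923433]
spare (187, 313) [0.42690666 0.17822227]
handle local [ 0.04590274 -0.00039497] 0.11479999999999999 68.20601698720752
```

Call:
arm_command([
  [[-20, -10, 0], 0],
  [[-65, -34, 0], -0.04],
  [[-112, -58, 0], -0.08],
  [[-158, -82, 0], -0.12],
  [[-204, -106, 0], -0.16],
], grip=-0.3, grip_force=30)

```text
time_s: 0.6
tool_pos: [0.3549, 0.4602, 0.1946]
tool_rot: [-180.0, -0.0, 171.6]
force: [-0.4, 0.3, -0.3]
grip_width: 0.059
grasp_force: 0.0
```

```bash
cat >>h.py <<'E'
def go(x,y,z,yaw):
    o=env.get_obs();p=np.array(o["tool_pos"]);r=np.array(o["tool_rot"])
    from scipy.spatial.transform import Rotation as Ro
    R=Ro.from_euler("xyz",r,degrees=True).as_matrix();D=R.T@(np.array([x,y,z])-p)*1000
    dy=(yaw-r[2]+180)%360-180
    print("t",round(float(o["time_s"]),2),"tcp",p.round(4),r.round(2),"F",np.round(o["force"],1),"w",o["grip_width"],"| shift",D.round(1),"turn",round(-np.radians(dy),3))
if __name__=="__main__":
    import sys;go(*map(float,sys.argv[1:5]))
E
python3 h.py .5525 .2622 .12 180.7
```

```text
t 0.6 tcp [0.3549 0.4602 0.1946] [-1.7997e+02 -1.0000e-02  1.7164e+02] F [-0.4  0.3 -0.3] w 0.05903153389004499 | shift [-224.3 -167.1   74.6] turn -0.158
```

Call:
arm_command([
  [[-38, -28, 0], -0.03],
  [[-76, -57, 5], -0.06],
  [[-114, -85, 10], -0.09],
  [[-150, -112, 16], -0.12],
  [[-186, -138, 22], -0.158],
])

```text
time_s: 1.1
tool_pos: [0.5185, 0.2963, 0.1725]
tool_rot: [-180.0, -0.0, -179.4]
force: [0.2, 1.4, 0.7]
grip_width: 0.0566
grasp_force: 0.0
```

```bash
python3 h.py .5525 .2622 .12 180.7; python3 - <<'E'
from h import *
p,d=viewer.read_camera("wrist");cv2.imwrite("pics/w1.png",p);np.save("pics/w1.npy",d)
E
```

```text
t 1.1 tcp [0.5185 0.2963 0.1725] [-1.7999e+02 -1.0000e-02 -1.7935e+02] F [0.2 1.4 0.7] w 0.05660020396291063 | shift [-33.6 -34.5  52.5] turn -0.001
```

View pics/w1.png

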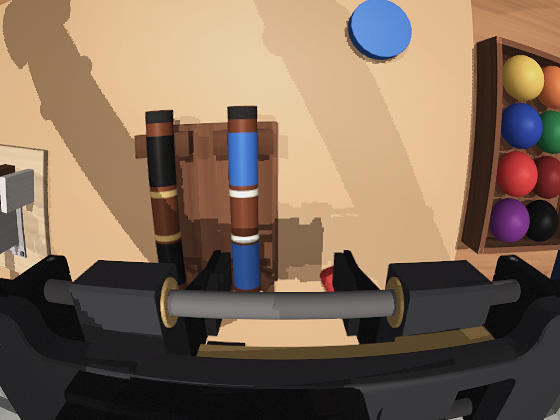

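The wrist view shows the blue cue with its white rings at (244,192) and (245,239), between the fingers at the left. I'll check its position with the fisheye model.

```bash
cat >>h.py <<'E'
def fray(u,v,z,p,r):
    from scipy.spatial.transform import Rotation as Ro
    c=viewer.calibration("wrist");K=c["K"];H=c["hand_eye"]
    x,y=u-K[0,2],v-K[1,2];rr=np.hypot(x,y);t=rr/K[0,0]
    d=np.array([np.sin(t)*x/rr,-np.sin(t)*y/rr,-np.cos(t)])
    R=Ro.from_euler("xyz",r,degrees=True).as_matrix()
    o=R@H[:3,3]+p;d=R@H[:3,:3]@d;return o+d*(z-o[2])/d[2]
E
python3 - <<'E'
from h import *
p=np.array([.5185,.2963,.1725]);r=[180,0,-179.35]
for u,v in((244,192),(245,239),(242,108)): print(fray(u,v,.06,p,r))
E
```

```text
[0.50644829 0.26025701 0.06      ]
[0.5543971  0.26024547 0.06      ]
[0.42680241 0.25887159 0.06      ]
```

Call:
arm_command([
  [[-17, -18, 20], 0],
  [[-34, -36, 45], 0],
  [[-34, -36, 80], 0],
  [[-34, -36, 113], 0],
  [[-34, -36, 133], 0],
])

```text
time_s: 1.65
tool_pos: [0.55, 0.2615, 0.0366]
tool_rot: [-179.9, -0.2, -179.5]
force: [-0.2, -0.4, -0.1]
grip_width: 0.057
grasp_force: 0.0
```

Call:
arm_command([
  [[0, 0, 0], 0],
  [[0, 0, 0], 0],
  [[0, 0, 0], 0],
  [[0, 0, 0], 0],
  [[0, 0, 0], 0],
], grip=1, grip_force=30)

```text
time_s: 2.15
tool_pos: [0.5527, 0.2629, 0.0413]
tool_rot: [179.9, 0.1, -179.4]
force: [0.0, -0.1, 0.3]
grip_width: 0.0244
grasp_force: 0.0
```

Call:
arm_command([
  [[0, 0, -5], 0],
  [[0, 0, -20], 0],
  [[0, 0, -50], 0],
  [[0, 0, -90], 0],
  [[0, 0, -120], 0],
])

```text
time_s: 2.65
tool_pos: [0.5528, 0.2627, 0.1639]
tool_rot: [179.9, 0.2, -179.4]
force: [0.2, -0.0, 0.4]
grip_width: 0.0008
grasp_force: 0.0
```

```bash
python3 h.py .50 -.10 .14 80.76
```

```text
t 2.65 tcp [0.5528 0.2627 0.1639] [ 179.9     0.18 -179.42] F [ 0.2 -0.   0.4] w 0.0007543626758289312 | shift [  56.6 -362.2   23.2] turn 1.742
```

```bash
python3 - <<'E'
from h import *
p,d=viewer.read_camera("wrist");q,_=viewer.read_camera("top")
c=cv2.resize(q[170:260,195:295],None,fx=4.5,fy=4.5);c=cv2.resize(c,(450,420))
cv2.imwrite("pics/w2.png",np.hstack([p,c])[:, 200:1000])
E
```

```text
(no output)
```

View pics/w2.png

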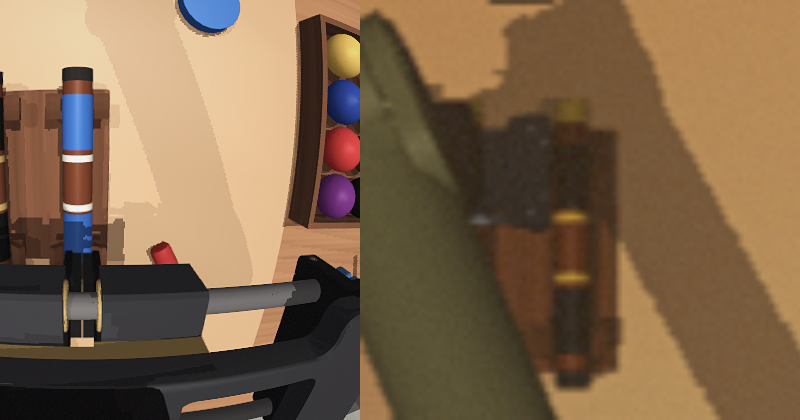

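Cue is still in place on the rest (column 277 of the wrist crop) and the shut fingers are above it, so the grasp missed. I'll check heights with the wrist depth before retrying.

```bash
python3 - <<'E'
from h import *
from scipy.spatial.transform import Rotation as Ro
c=viewer.calibration("wrist");K=c["K"];H=c["hand_eye"]
def wc(d,p,r):
    v,u=np.mgrid[:420,:560];x=u-K[0,2];y=v-K[1,2];rr=np.hypot(x,y)+1e-9;t=rr/K[0,0]
    P=np.stack([np.tan(t)*x/rr*d,-np.tan(t)*y/rr*d,-d],-1)@H[:3,:3].T+H[:3,3]
    return P,P@Ro.from_euler("xyz",r,degrees=True).as_matrix().T+p
P,W=wc(np.load("pics/w1.npy"),np.array([.5185,.2963,.1725]),[180,0,-179.35])
print("table",np.median(W[60:100,300:340,2]),np.median(W[150:200,400:440,2]))
for v in(120,150,170,210,235,260,280): 
    k=W[v-2:v+3,225:265].reshape(-1,3);i=k[:,2]>.045;print(v,k[:,2].max().round(4),k[i].min(0).round(4),k[i].max(0).round(4))
o=env.get_obs();p,d=viewer.read_camera("wrist");P,W=wc(d,np.array(o["tool_pos"]),o["tool_rot"]);print(o["time_s"],o["tool_pos"])
for (v,u) in((255,275),(262,275),(275,275),(300,275),(330,275),(345,275),(255,290),(262,290),(275,292),(300,293),(330,295)): print(v,u,P[v,u].round(4),W[v,u].round(4))
k=W[145:250,262:295].reshape(-1,3);print("cue",np.percentile(k,[5,50,95],axis=0).round(4))
E
```

```text
table 0.0013896615871628604 0.0014017215253323834
120 0.3628 [0.4359 0.2436 0.0527] [0.44   0.2954 0.3628]
150 0.3628 [0.4395 0.2406 0.0453] [0.4695 0.2954 0.3628]
170 0.3628 [0.4395 0.2441 0.0532] [0.488  0.2954 0.3628]
210 0.3628 [0.4395 0.2466 0.0519] [0.5285 0.2954 0.3628]
235 0.3628 [0.4395 0.2452 0.0499] [0.5549 0.2954 0.3628]
260 0.2136 [0.5087 0.2464 0.0531] [0.5825 0.2727 0.2136]
280 0.3628 [0.4395 0.2426 0.0454] [0.611  0.2954 0.3628]
2.75 [0.55539638 0.26395754 0.16723494]
255 275 [ 0.01   -0.0035 -0.0317] [0.5451 0.2602 0.1988]
262 275 [ 0.0099 -0.0033 -0.0403] [0.5451 0.2603 0.2075]
275 275 [ 0.0102 -0.003  -0.0555] [0.5447 0.2605 0.2226]
300 275 [ 0.0325 -0.0018 -0.1142] [0.5218 0.2612 0.2811]
330 275 [-0.0052 -0.0028 -0.0775] [0.5599 0.2608 0.2447]
345 275 [-0.2148 -0.0089  0.1677] [0.7719 0.2581 0.0016]
255 290 [ 0.0096  0.0045 -0.0308] [0.5454 0.2682 0.1979]
262 290 [ 0.0102  0.0043 -0.041 ] [0.5448 0.2679 0.2082]
275 292 [ 0.0092  0.0049 -0.0535] [0.5456 0.2685 0.2207]
300 293 [ 0.0324  0.0031 -0.1141] [0.5219 0.2661 0.281 ]
330 295 [ 0.0024  0.0052 -0.0876] [0.5521 0.2687 0.2549]
cue [[0.5031 0.2471 0.0105]
 [0.5486 0.2613 0.0622]
 [0.5966 0.277  0.0651]]
```

```bash
python3 - <<'E'
from h import *
from scipy.spatial.transform import Rotation as Ro
c=viewer.calibration("wrist");K=c["K"];H=c["hand_eye"]
p,d=viewer.read_camera("wrist")
v,u=np.mgrid[:420,:560];x=u-K[0,2];y=v-K[1,2];rr=np.hypot(x,y)+1e-9;t=rr/K[0,0]
P=np.stack([np.tan(t)*x/rr*d,-np.tan(t)*y/rr*d,-d],-1)@H[:3,:3].T+H[:3,3]
for vv in range(205,262,4): print(vv,[tuple((P[vv,uu]*1000).round().astype(int)) for uu in(272,279,284,289,296)])
cv2.imwrite("pics/w3.png",cv2.resize(p[190:310,220:340],None,fx=4,fy=4,interpolation=cv2.INTER_CUBIC))
E
```

```text
205 [(np.int64(3), np.int64(-9), np.int64(99)), (np.int64(3), np.int64(-2), np.int64(99)), (np.int64(2), np.int64(2), np.int64(102)), (np.int64(1), np.int64(7), np.int64(107)), (np.int64(-11), np.int64(16), np.int64(155))]
209 [(np.int64(-1), np.int64(-9), np.int64(101)), (np.int64(-1), np.int64(-2), np.int64(100)), (np.int64(-2), np.int64(2), np.int64(102)), (np.int64(-3), np.int64(7), np.int64(106)), (np.int64(-15), np.int64(16), np.int64(152))]
213 [(np.int64(-5), np.int64(-9), np.int64(100)), (np.int64(-5), np.int64(-2), np.int64(100)), (np.int64(-5), np.int64(2), np.int64(102)), (np.int64(-7), np.int64(7), np.int64(107)), (np.int64(-20), np.int64(16), np.int64(153))]
217 [(np.int64(-9), np.int64(-9), np.int64(100)), (np.int64(-9), np.int64(-2), np.int64(101)), (np.int64(-9), np.int64(2), np.int64(101)), (np.int64(-11), np.int64(7), np.int64(107)), (np.int64(-25), np.int64(16), np.int64(153))]
221 [(np.int64(-13), np.int64(-9), np.int64(100)), (np.int64(-13), np.int64(-2), np.int64(100)), (np.int64(-13), np.int64(2), np.int64(101)), (np.int64(-15), np.int64(7), np.int64(107)), (n
[... 1653 characters left out ...]
5), np.int64(114))]
253 [(np.int64(12), np.int64(-5), np.int64(-33)), (np.int64(10), np.int64(-1), np.int64(-29)), (np.int64(79), np.int64(0), np.int64(-190)), (np.int64(9), np.int64(4), np.int64(-28)), (np.int64(12), np.int64(8), np.int64(-33))]
257 [(np.int64(10), np.int64(-5), np.int64(-34)), (np.int64(10), np.int64(-1), np.int64(-35)), (np.int64(10), np.int64(1), np.int64(-34)), (np.int64(10), np.int64(4), np.int64(-33)), (np.int64(12), np.int64(7), np.int64(-38))]
261 [(np.int64(10), np.int64(-5), np.int64(-40)), (np.int64(11), np.int64(-1), np.int64(-41)), (np.int64(10), np.int64(1), np.int64(-40)), (np.int64(10), np.int64(4), np.int64(-39)), (np.int64(11), np.int64(7), np.int64(-42))]
```

View pics/w3.png

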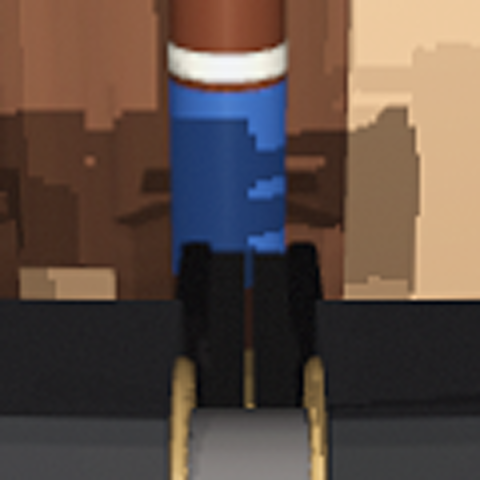

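```bash
python3 - <<'E'
from h import *
c=viewer.calibration("wrist");K=c["K"];H=c["hand_eye"]
d=np.load("pics/w1.npy")
v,u=np.mgrid[:420,:560];x=u-K[0,2];y=v-K[1,2];rr=np.hypot(x,y)+1e-9;t=rr/K[0,0]
P=np.stack([np.tan(t)*x/rr*d,-np.tan(t)*y/rr*d,-d],-1)@H[:3,:3].T+H[:3,3]
P=(P*1000).round().astype(int)
for vv in range(244,290,6): print(vv,[P[vv,uu].tolist() for uu in(214,219,224,338,344,350)])
m=(abs(P[...,1])<70)&(abs(P[...,0])<25)&(P[...,2]>-60)&(P[...,2]<60)&(v>240);print(m.sum(),np.percentile(P[m],[1,50,99],axis=0))
E
```

```text
244 [[-61, -80, 162], [-61, -74, 162], [-61, -68, 162], [-64, 68, 171], [-64, 75, 170], [-65, 83, 171]]
250 [[-69, -80, 163], [11, -34, -28], [-68, -68, 162], [-72, 69, 172], [11, 34, -28], [-73, 84, 172]]
256 [[11, -35, -36], [10, -33, -35], [10, -31, -33], [10, 30, -33], [11, 33, -35], [11, 36, -37]]
262 [[12, -34, -45], [10, -32, -41], [10, -29, -41], [10, 29, -42], [10, 32, -40], [12, 34, -45]]
268 [[11, -33, -50], [10, -31, -48], [79, 0, -190], [8, 28, -45], [10, 31, -48], [11, 33, -50]]
274 [[10, -32, -54], [10, -30, -54], [8, -28, -51], [5, 28, -45], [9, 30, -54], [10, 32, -55]]
280 [[9, -31, -60], [8, -29, -57], [5, -28, -51], [2, 29, -45], [7, 29, -56], [10, 31, -61]]
286 [[10, -30, -66], [6, -29, -60], [2, -28, -52], [0, 28, -48], [5, 29, -58], [10, 30, -67]]
1642 [[ -8.   -37.   -59.  ]
 [ 10.    28.   -45.  ]
 [ 12.    37.   -28.41]]
```

The fingertips are really about 28 mm behind the TCP, not 8 mm ahead, at both openings. That explains the empty grasp. I'll work with TCP z about 36 mm lower and descend carefully on force.

Call:
arm_command([
  [[0, 0, 0], 0],
  [[0, 0, 0], 0],
  [[0, 0, 15], 0],
  [[0, 0, 35], 0],
  [[0, 0, 55], 0],
], grip=-0.3)

```text
time_s: 3.35
tool_pos: [0.5512, 0.2621, 0.1026]
tool_rot: [-180.0, -0.1, -179.4]
force: [-0.5, 0.7, 0.7]
grip_width: 0.0327
grasp_force: 0.0
```

Call:
arm_command([
  [[0, 0, 0], 0],
  [[0, 0, 0], 0],
  [[0, 0, 20], 0],
  [[0, 0, 45], 0],
  [[0, 0, 65], 0],
])

```text
time_s: 3.85
tool_pos: [0.5526, 0.2628, 0.0402]
tool_rot: [179.9, 0.1, -179.4]
force: [-0.1, -0.6, -0.3]
grip_width: 0.0561
grasp_force: 0.0
```

Call:
arm_command([
  [[0, 0, 4], 0],
  [[0, 0, 8], 0],
  [[0, 0, 12], 0],
  [[0, 0, 16], 0],
  [[0, 0, 20], 0],
])

```text
time_s: 4.35
tool_pos: [0.5526, 0.2628, 0.0206]
tool_rot: [180.0, 0.1, -179.4]
force: [-0.7, -0.0, 0.2]
grip_width: 0.0564
grasp_force: 0.0
```

Call:
arm_command([
  [[0, 0, 4], 0],
  [[0, 0, 8], 0],
  [[0, 0, 12], 0],
  [[0, 0, 15], 0],
  [[0, 0, 17], 0],
])

```text
time_s: 4.85
tool_pos: [0.5518, 0.2624, 0.0025]
tool_rot: [-180.0, -0.0, -179.4]
force: [0.2, -0.7, -0.1]
grip_width: 0.0565
grasp_force: 0.0
```

Call:
arm_command([
  [[0, 0, 0], 0],
  [[0, 0, 0], 0],
  [[0, 0, 0], 0],
  [[0, 0, 0], 0],
  [[0, 0, 0], 0],
], grip=1, grip_force=25)

```text
time_s: 5.35
tool_pos: [0.5522, 0.2585, 0.003]
tool_rot: [-179.7, -0.1, -179.5]
force: [-0.9, -6.8, 3.9]
grip_width: 0.027
grasp_force: 25.0
```

Call:
arm_command([
  [[0, 0, 0], 0],
  [[0, 0, 0], 0],
  [[0, 0, -1], 0],
  [[0, 0, -4], 0],
  [[0, 0, -10], 0],
])

```text
time_s: 5.85
tool_pos: [0.5513, 0.2631, 0.0127]
tool_rot: [180.0, -0.1, -179.4]
force: [-0.2, -0.5, -1.6]
grip_width: 0.0275
grasp_force: 25.0
```

Call:
arm_command([
  [[0, 0, -20], 0],
  [[0, 0, -50], 0],
  [[0, 0, -85], 0],
  [[10, -5, -115], 0.05],
  [[25, -20, -135], 0.15],
])

```text
time_s: 6.35
tool_pos: [0.5279, 0.2452, 0.1511]
tool_rot: [179.8, 0.2, 172.0]
force: [0.2, 0.3, -2.0]
grip_width: 0.0273
grasp_force: 25.0
```

```bash
python3 h.py .48 .08 .15 130; python3 h.py .4825 -.1866 .15 80.76
```

```text
t 6.35 tcp [0.5279 0.2452 0.1511] [179.76   0.18 171.99] F [ 0.2  0.3 -2. ] w 0.02732129414937047 | shift [  24.4 -170.3    0.3] turn 0.733
t 6.35 tcp [0.5279 0.2452 0.1511] [179.76   0.18 171.99] F [ 0.2  0.3 -2. ] w 0.02732129414937047 | shift [ -15.2 -433.9   -0.6] turn 1.592
```

Call:
arm_command([
  [[10, -30, 0], 0.14],
  [[20, -65, 0], 0.28],
  [[25, -100, 0], 0.42],
  [[25, -135, 0], 0.56],
  [[24, -170, 0], 0.7],
])

```text
time_s: 6.85
tool_pos: [0.4793, 0.0771, 0.1487]
tool_rot: [179.9, -0.0, 131.7]
force: [0.6, -0.4, -0.9]
grip_width: 0.0275
grasp_force: 25.0
```

```bash
python3 h.py .475 -.08 .17 80.76
```

```text
t 6.85 tcp [0.4793 0.0771 0.1487] [ 1.7988e+02 -2.0000e-02  1.3165e+02] F [ 0.6 -0.4 -0.9] w 0.02746109452346744 | shift [-114.5 -107.6  -21.6] turn 0.888
```

Call:
arm_command([
  [[-23, -22, -4], 0.14],
  [[-46, -43, -8], 0.29],
  [[-69, -65, -12], 0.44],
  [[-92, -86, -16], 0.59],
  [[-114, -108, -21], 0.74],
])

```text
time_s: 7.35
tool_pos: [0.4757, -0.0801, 0.1698]
tool_rot: [179.9, -0.1, 89.2]
force: [0.8, -0.8, -1.6]
grip_width: 0.0273
grasp_force: 25.0
```

```bash
python3 h.py .486 -.187 .17 80.76
```

```text
t 7.35 tcp [ 0.4757 -0.0801  0.1698] [ 1.7991e+02 -6.0000e-02  8.9190e+01] F [ 0.8 -0.8 -1.6] w 0.027340096775643526 | shift [-106.7   11.8   -0.3] turn 0.147
```

Call:
arm_command([
  [[-20, 2, 0], 0.03],
  [[-45, 5, 0], 0.06],
  [[-70, 8, 0], 0.1],
  [[-92, 10, 0], 0.13],
  [[-107, 12, 0], 0.147],
])

```text
time_s: 7.85
tool_pos: [0.4864, -0.1893, 0.1688]
tool_rot: [-180.0, 0.0, 80.9]
force: [0.7, 0.1, -2.0]
grip_width: 0.0274
grasp_force: 25.0
```

```bash
python3 h.py .4825 -.1866 .15 80.76; python3 - <<'E'
from h import *
o=env.get_obs();print(o["tool_pos"],o["tool_rot"])
p,d=viewer.read_camera("wrist");cv2.imwrite("pics/w4.png",p);np.save("pics/w4.npy",d)
E
```

```text
t 7.85 tcp [ 0.4864 -0.1893  0.1688] [-1.7998e+02  5.0000e-02  8.0910e+01] F [ 0.7  0.1 -2. ] w 0.027366975088430993 | shift [ 2.  -4.3 18.8] turn 0.003
[ 0.4864405  -0.18925068  0.16875313] [-1.79982064e+02  4.50276223e-02  8.09114463e+01]
```

View pics/w4.png

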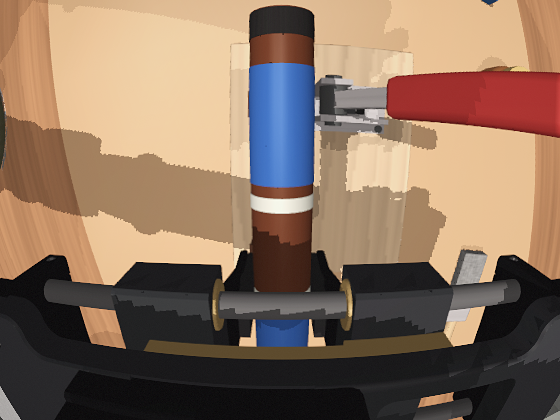

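The wrist view shows the cue along column 282 with its black end at row 5. The jig plate corners are at (231,44) and (413,53), and the red handle comes in from the right at row 100.

```bash
python3 - <<'E'
from h import *
p=np.array([.4864,-.1886,.1695]);r=[180,0,80.9]
th=np.radians(-9.24);R=np.array([[np.cos(th),-np.sin(th)],[np.sin(th),np.cos(th)]]);t=np.array([.52624,-.16679])
J=lambda w:(R.T@(w[:2]-t)*1000).round(1)
print("tcp",J(p))
for q in((231,44),(413,53)): print(q,J(fray(*q,.012,p,r)))
for q in((282,6),(282,38),(281.5,125),(283,204)): print("axis",q,J(fray(*q,p[2]+.047+.0,p,r)))
from scipy.spatial.transform import Rotation as Ro
c=viewer.calibration("wrist");K=c["K"];H=c["hand_eye"];d=np.load("pics/w4.npy")
v,u=np.mgrid[:420,:560];x=u-K[0,2];y=v-K[1,2];rr=np.hypot(x,y)+1e-9;tt=rr/K[0,0]
P=np.stack([np.tan(tt)*x/rr*d,-np.tan(tt)*y/rr*d,-d],-1)@H[:3,:3].T+H[:3,3]
for v in(20,60,120,180,230):
    k=P[v-3:v+4,255:309].reshape(-1,3);print(v,(k[:,2].min()*1000).round(1),(np.median(k[(k[:,2]<0)],0)*1000).round(1),(k[:,1].min()*1000).round(1),(k[:,1].max()*1000).round(1))
W=P@Ro.from_euler("xyz",r,degrees=True).as_matrix().T+p
print("jig pts z .1-.2 right of cue:")
for q in((330,80),(335,100),(330,120),(380,127),(400,100)): print(q,J(W[q[1],q[0]]),W[q[1],q[0],2].round(3))
E
```

```text
tcp [-35.8 -27.9]
(231, 44) [-90.4 136.8]
(413, 53) [108.6 135.8]
axis (282, 6) [-36.3 104.1]
axis (282, 38) [-36.3  88.5]
axis (281.5, 125) [-36.4  49.4]
axis (283, 204) [-35.6  13.7]
20 -62.7 [121.   -0.4 -59.9] -11.3 10.5
60 -190.3 [103.9  -0.2 -59.6] -11.3 10.5
120 -190.3 [ 79.4  -0.2 -60.1] -11.2 10.5
180 -190.3 [ 55.1  -0.1 -60.4] -11.6 10.9
230 -62.9 [ 33.4  -0.3 -59.8] -12.1 11.4
jig pts z .1-.2 right of cue:
(330, 80) [-3.9 80.2] 0.137
(335, 100) [-0.7 66.3] 0.14
(330, 120) [-3.5 52.5] 0.137
(380, 127) [68.1 48.4] 0.02
(400, 100) [23.8 64.4] 0.198
```

Call:
arm_command([
  [[-1, -1, 20], 0],
  [[-3, -2, 50], 0],
  [[-3, -2, 80], 0],
  [[-3, -2, 105], 0],
  [[-3, -2, 125], 0],
])

```text
time_s: 8.4
tool_pos: [0.4834, -0.1885, 0.042]
tool_rot: [-179.9, -0.0, 81.1]
force: [0.9, -0.3, -1.7]
grip_width: 0.0272
grasp_force: 25.0
```

Call:
arm_command([
  [[0, 0, 6], 0],
  [[0, 0, 12], 0],
  [[0, 0, 18], 0],
  [[0, 0, 24], 0],
  [[0, 0, 30], 0],
])

```text
time_s: 8.9
tool_pos: [0.4847, -0.1896, 0.0142]
tool_rot: [179.9, -0.0, 81.1]
force: [-0.6, 0.1, -2.3]
grip_width: 0.0275
grasp_force: 25.0
```

Call:
arm_command([
  [[0, 0, 1], 0],
  [[0, 0, 2], 0],
  [[0, 0, 3], 0],
  [[0, 0, 4], 0],
  [[0, 0, 4], 0],
])

```text
time_s: 9.4
tool_pos: [0.4842, -0.1895, 0.0108]
tool_rot: [180.0, -0.0, 81.1]
force: [-1.9, 1.3, 4.1]
grip_width: 0.0275
grasp_force: 25.0
```

```bash
python3 h.py .4845 -.1747 .0075 80.76
```

```text
t 9.4 tcp [ 0.4842 -0.1895  0.0108] [ 1.7999e+02 -4.0000e-02  8.1060e+01] F [-1.9  1.3  4.1] w 0.027518239983441977 | shift [14.7 -2.   3.3] turn 0.005
```

Call:
arm_command([
  [[0, -1, 0], 0],
  [[0, -2, 0], 0],
  [[0, -2, 1], 0],
  [[0, -2, 2], 0],
  [[0, -2, 3], 0],
])

```text
time_s: 9.9
tool_pos: [0.4819, -0.1891, 0.0085]
tool_rot: [-179.9, -0.1, 81.1]
force: [-8.5, 3.1, 22.4]
grip_width: 0.0273
grasp_force: 25.1
```

Call:
arm_command([
  [[0, -0.5, -1], 0],
  [[0, -1, -2], 0],
  [[0, -1, -2], 0],
  [[0, -1, -2], 0],
  [[0, -1, -2], 0],
])

```text
time_s: 10.4
tool_pos: [0.4812, -0.1891, 0.0088]
tool_rot: [180.0, 0.0, 81.1]
force: [0.5, -0.5, -1.3]
grip_width: 0.0272
grasp_force: 25.0
```

Call:
arm_command([
  [[0, 0, 0.8], 0],
  [[2, 0, 0.8], 0],
  [[4, 0, 0.8], 0],
  [[6, 0, 0.8], 0],
  [[8, 0, 0.8], 0],
])

```text
time_s: 10.9
tool_pos: [0.4823, -0.1811, 0.0082]
tool_rot: [180.0, 0.0, 81.1]
force: [-0.1, -1.4, -0.3]
grip_width: 0.028
grasp_force: 25.0
```

Call:
arm_command([
  [[1, 0, 0], 0],
  [[2, 0, 0], 0],
  [[3, 0, 0], 0],
  [[4, 0, 0], 0],
  [[4, 0, 0], 0],
])

```text
time_s: 11.4
tool_pos: [0.4822, -0.1811, 0.0083]
tool_rot: [180.0, 0.3, 81.0]
force: [-1.1, -10.1, -1.8]
grip_width: 0.0275
grasp_force: 25.0
```

Call:
arm_command([
  [[1, 0, 0], 0],
  [[2, 0, 0], 0],
  [[2, 0, 0], 0],
  [[2, 0, 0], 0],
  [[2, 0, 0], 0],
])

```text
time_s: 11.9
tool_pos: [0.4821, -0.1811, 0.0083]
tool_rot: [179.9, 0.4, 80.9]
force: [-1.6, -13.0, -1.9]
grip_width: 0.0274
grasp_force: 25.0
```

```bash
python3 - <<'E'
from h import *
o=env.get_obs();print(o["tool_pos"],o["force"])
p,d=viewer.read_camera("wrist");s,_=viewer.read_camera("scene");
a=cv2.resize(p[0:270,200:450],(370,400));b=cv2.resize(s[165:270,150:270],(430,376));b=cv2.copyMakeBorder(b,0,24,0,0,0)
cv2.imwrite("pics/w5.png",np.hstack([a,b]));np.save("pics/w5.npy",d)
E
```

```text
[ 0.48213016 -0.18112785  0.00833318] [ -1.64319179 -12.96428434  -1.91499233]
```

View pics/w5.png

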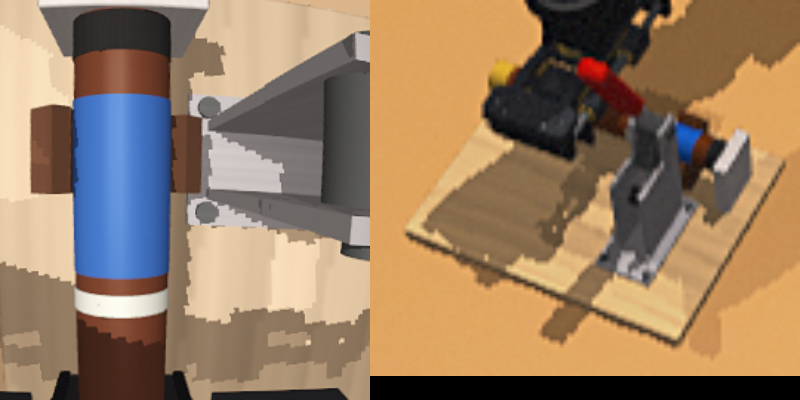

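Black end sits against the stop plate and the cue lies between fence and lip, so it is home. Now I'll release it.

Call:
arm_command([
  [[-2, 0, 0.3], 0],
  [[-4, 0, 0.6], 0],
  [[-4, 0, 0.6], 0],
  [[-4, 0, 0.6], 0],
  [[-4, 0, 0.6], 0],
])

```text
time_s: 12.5
tool_pos: [0.4822, -0.181, 0.008]
tool_rot: [180.0, 0.1, 81.0]
force: [-2.7, -6.4, 4.6]
grip_width: 0.0271
grasp_force: 25.0
```

Call:
arm_command([
  [[0, 0, 0], 0],
  [[0, 0, 0], 0],
  [[0, 0, 0], 0],
  [[0, 0, 0], 0],
  [[0, 0, 0], 0],
], grip=-0.3)

```text
time_s: 13.0
tool_pos: [0.4827, -0.1786, 0.0074]
tool_rot: [-180.0, -0.0, 81.1]
force: [0.2, -0.3, 0.8]
grip_width: 0.0545
grasp_force: 0.0
```

Call:
arm_command([
  [[0, 0, -4], 0],
  [[0, 0, -12], 0],
  [[0, 0, -25], 0],
  [[0, 0, -45], 0],
  [[0, 0, -70], 0],
])

```text
time_s: 13.5
tool_pos: [0.4822, -0.1792, 0.0788]
tool_rot: [-180.0, 0.0, 81.0]
force: [-0.1, 0.6, -0.8]
grip_width: 0.0569
grasp_force: 0.0
```

Call:
arm_command([
  [[-4, 0, -30], 0],
  [[-10, 0, -65], 0],
  [[-15, 0, -105], 0],
  [[-20, 0, -145], 0],
  [[-25, 0, -180], 0],
])

```text
time_s: 14.0
tool_pos: [0.4787, -0.2046, 0.2611]
tool_rot: [179.8, -0.0, 81.0]
force: [0.9, 0.3, 0.5]
grip_width: 0.0567
grasp_force: 0.0
```

```bash
python3 - <<'E'
from h import *
o=env.get_obs();print(o["time_s"],o["tool_pos"],o["tool_rot"],o["qpos"])
p,d=viewer.read_camera("wrist");s,_=viewer.read_camera("scene");
b=cv2.resize(s[165:270,150:270],(430,376));b=cv2.copyMakeBorder(b,0,44,0,0,0)
cv2.imwrite("pics/w6.png",np.hstack([p[:,100:470],b]));np.save("pics/w6.npy",d)
E
```

```text
14.0 [ 0.47870566 -0.20458682  0.26112921] [ 1.79819857e+02 -2.77587178e-02  8.10185127e+01] [-1.72587740e+01 -4.12837754e-02  3.78665098e+01  9.67341421e+01
 -3.84278706e-02  8.31275977e+01  1.16307768e+01]
```

View pics/w6.png

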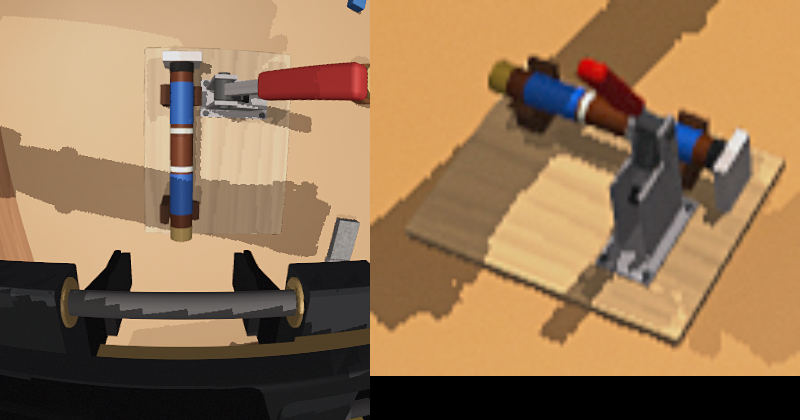

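Cue is seated in both cradles against the stop and the handle is still open. I'll fit the handle angle from the wrist depth.

```bash
python3 - <<'E'
from h import *
from scipy.spatial.transform import Rotation as Ro
p=np.array([.4785,-.2045,.2611]);r=[180,0,81.0]
th=np.radians(-9.24);R=np.array([[np.cos(th),-np.sin(th)],[np.sin(th),np.cos(th)]]);t=np.array([.52624,-.16679])
c=viewer.calibration("wrist");K=c["K"];H=c["hand_eye"];d=np.load("pics/w6.npy")
img=cv2.imread("pics/w6.png");hsv=cv2.cvtColor(img[:,:370],cv2.COLOR_BGR2HSV)
v,u=np.mgrid[:420,:560];x=u-K[0,2];y=v-K[1,2];rr=np.hypot(x,y)+1e-9;tt=rr/K[0,0]
P=np.stack([np.tan(tt)*x/rr*d,-np.tan(tt)*y/rr*d,-d],-1)@H[:3,:3].T+H[:3,3]
W=P@Ro.from_euler("xyz",r,degrees=True).as_matrix().T+p
m=np.zeros(d.shape,bool);m[:,100:470]=((hsv[...,0]<6)|(hsv[...,0]>174))&(hsv[...,1]>150);m[130:]=0;m[:40]=0;m&=W[...,2]>.1
q=W[m];j=np.c_[(q[:,:2]-t)@R,q[:,2]]*1000
print(m.sum(),np.percentile(j,[1,50,99],axis=0).round(1))
ang=np.degrees(np.arctan2(j[:,2]-127,j[:,0]-1.5));rad=np.hypot(j[:,2]-127,j[:,0]-1.5)
for lo in range(60,165,20):
    k=(rad>lo)&(rad<lo+20)
    if k.sum()>5: print(lo,k.sum(),np.percentile(ang[k],[5,50,95]).round(1),j[k].mean(0).round(1))
s=env.get_obs();
for a in(66,64,0): 
    a_=np.radians(a);cx,cz=1.5+115*np.cos(a_)-8*np.sin(a_),127+115*np.sin(a_)+8*np.cos(a_);print(a,cx,cz)
E
```

```text
3612 [[ 20.   53.7 189.8]
 [ 46.8  64.5 245.2]
 [ 69.9  76.5 273.9]]
60 365 [70.5 72.5 73.7] [ 23.4  65.  195.7]
80 542 [68.8 70.9 72. ] [ 31.3  64.7 212.1]
100 661 [68.2 69.8 70.5] [ 40.   64.7 230.3]
120 776 [67.5 68.9 69.6] [ 48.6  64.6 248.5]
140 1246 [64.8 68.1 68.9] [ 59.5  64.7 267.6]
160 6 [64.9 66.3 67.3] [ 66.2  66.2 273.5]
66 40.966350292576216 235.3116207735055
64 44.722329510350576 233.8682844987168
0 116.5 135.0
```

Call:
arm_command([
  [[15, 7, 0], 0],
  [[40, 18, 0], 0],
  [[65, 28, 0], 0],
  [[90, 40, 0], 0],
  [[111, 50, 0], 0],
], grip=1, grip_force=30)

```text
time_s: 14.6
tool_pos: [0.5457, -0.0986, 0.2561]
tool_rot: [-179.9, -0.0, 81.2]
force: [-0.4, 0.3, 0.0]
grip_width: 0.0241
grasp_force: 0.0
```

Call:
arm_command([
  [[0, 0, 5], 0],
  [[0, 0, 20], 0],
  [[0, 0, 35], 0],
  [[0, 0, 50], 0],
  [[0, 0, 61], 0],
])

```text
time_s: 15.1
tool_pos: [0.5441, -0.1028, 0.1944]
tool_rot: [-179.9, 0.0, 81.0]
force: [0.1, 0.1, 0.2]
grip_width: 0.0007
grasp_force: 0.0
```

```bash
cat >j.py <<'E'
from h import *
th=np.radians(-9.24);R=np.array([[np.cos(th),-np.sin(th)],[np.sin(th),np.cos(th)]]);t=np.array([.52624,-.16679])
o=env.get_obs();p=np.array(o["tool_pos"]);f=np.array(o["force"])
print("t",round(float(o["time_s"]),2),"jig mm",(R.T@(p[:2]-t)*1000).round(1),(p[2]*1000).round(1),"Fjig",(R.T@f[:2]).round(1),f[2].round(1),"w",round(float(o["grip_width"]),4))
E
python3 j.py; python3 -c "
import numpy as np
for a in list(range(66,-13,-3)):
    b=np.radians(a);print(a,'tcp x %.1f z %.1f'%(1.5+115*np.cos(b)-8*np.sin(b)-8.5,127+115*np.sin(b)+8*np.cos(b)-28))"
```

```text
t 15.1 jig mm [ 7.3 66.1] 194.4 Fjig [0.1 0.1] 0.2 w 0.0007
66 tcp x 32.5 z 207.3
63 tcp x 38.1 z 205.1
60 tcp x 43.6 z 202.6
57 tcp x 48.9 z 199.8
54 tcp x 54.1 z 196.7
51 tcp x 59.2 z 193.4
48 tcp x 64.0 z 189.8
45 tcp x 68.7 z 186.0
42 tcp x 73.1 z 181.9
39 tcp x 77.3 z 177.6
36 tcp x 81.3 z 173.1
33 tcp x 85.1 z 168.3
30 tcp x 88.6 z 163.4
27 tcp x 91.8 z 158.3
24 tcp x 94.8 z 153.1
21 tcp x 97.5 z 147.7
18 tcp x 99.9 z 142.1
15 tcp x 102.0 z 136.5
12 tcp x 103.8 z 130.7
9 tcp x 105.3 z 124.9
6 tcp x 106.5 z 119.0
3 tcp x 107.4 z 113.0
0 tcp x 108.0 z 107.0
-3 tcp x 108.3 z 101.0
-6 tcp x 108.2 z 94.9
-9 tcp x 107.8 z 88.9
-12 tcp x 107.2 z 82.9
```

Call:
arm_command([
  [[0, 11, -9], 0],
  [[0, 22, -11], 0],
  [[0, 30, -10], 0],
  [[0, 36, -8], 0],
  [[0, 41, -5], 0],
])

```text
time_s: 15.6
tool_pos: [0.5863, -0.1088, 0.2012]
tool_rot: [-180.0, 0.0, 81.0]
force: [-1.1, 0.2, 1.6]
grip_width: 0.0001
grasp_force: 0.8
```

```bash
python3 j.py
```

```text
t 15.6 jig mm [50.  66.9] 201.2 Fjig [-1.1  0. ] 1.6 w 0.0001
```

Call:
arm_command([
  [[0, 7, 4], 0],
  [[0, 13.5, 9], 0],
  [[0, 20, 14], 0],
  [[0, 27, 21], 0],
  [[0, 32, 27], 0],
])

```text
time_s: 16.1
tool_pos: [0.6184, -0.1135, 0.1739]
tool_rot: [180.0, 0.0, 81.1]
force: [-1.9, -1.4, 2.7]
grip_width: 0.0002
grasp_force: 0.8
```

Call:
arm_command([
  [[0, 1, 1.3], 0],
  [[0, 2, 2.6], 0],
  [[0, 3, 3.9], 0],
  [[0, 3.8, 5], 0],
  [[0, 3.8, 5], 0],
])

```text
time_s: 16.6
tool_pos: [0.6212, -0.1137, 0.1695]
tool_rot: [180.0, -0.0, 81.1]
force: [-1.1, -0.0, 1.2]
grip_width: 0.0005
grasp_force: 0.2
```

```bash
python3 j.py
```

```text
t 16.6 jig mm [85.2 67.7] 169.5 Fjig [-1.1 -0.2] 1.2 w 0.0005
```

Only ~2 N so far. Continuing along the arc in 3° steps.

Call:
arm_command([
  [[0, 1, 1.3], 0],
  [[0, 2, 2.6], 0],
  [[0, 3, 3.9], 0],
  [[0, 3.5, 5], 0],
  [[0, 3.5, 5], 0],
])

```text
time_s: 17.1
tool_pos: [0.625, -0.1144, 0.1645]
tool_rot: [180.0, -0.0, 81.1]
force: [-0.7, 1.3, -0.3]
grip_width: 0.0003
grasp_force: 0.1
```

Call:
arm_command([
  [[0, 1, 1.3], 0],
  [[0, 2, 2.6], 0],
  [[0, 2.7, 3.9], 0],
  [[0, 3.2, 5.1], 0],
  [[0, 3.2, 5.1], 0],
])

```text
time_s: 17.6
tool_pos: [0.6281, -0.115, 0.1593]
tool_rot: [180.0, 0.0, 81.1]
force: [1.7, -0.1, -0.5]
grip_width: 0.0004
grasp_force: 0.0
```

Call:
arm_command([
  [[0, 0.8, 1.3], 0],
  [[0, 1.6, 2.6], 0],
  [[0, 2.4, 3.9], 0],
  [[0, 3, 5.2], 0],
  [[0, 3, 5.2], 0],
])

```text
time_s: 18.1
tool_pos: [0.6309, -0.1155, 0.154]
tool_rot: [180.0, 0.0, 81.1]
force: [-0.6, 0.1, 1.0]
grip_width: 0.0008
grasp_force: 0.0
```

```bash
python3 j.py
```

```text
t 18.1 jig mm [95.1 67.4] 154.0 Fjig [-0.6  0. ] 1.0 w 0.0008
```

Call:
arm_command([
  [[0, 0.7, 1.4], 0],
  [[0, 1.4, 2.8], 0],
  [[0, 2.1, 4.2], 0],
  [[0, 2.7, 5.4], 0],
  [[0, 2.7, 5.4], 0],
])

```text
time_s: 18.6
tool_pos: [0.6334, -0.1159, 0.1492]
tool_rot: [-180.0, -0.0, 81.1]
force: [-1.7, 0.3, 5.0]
grip_width: 0.0005
grasp_force: 2.2
```

Call:
arm_command([
  [[0, 0.6, 1.4], 0],
  [[0, 1.2, 2.8], 0],
  [[0, 1.8, 4.2], 0],
  [[0, 2.4, 5.6], 0],
  [[0, 2.4, 5.6], 0],
])

```text
time_s: 19.1
tool_pos: [0.6356, -0.1163, 0.1444]
tool_rot: [-180.0, -0.0, 81.1]
force: [-4.2, 1.1, 9.1]
grip_width: 0.0007
grasp_force: 4.6
```

Call:
arm_command([
  [[0, 0.5, 1.4], 0],
  [[0, 1, 2.8], 0],
  [[0, 1.6, 4.2], 0],
  [[0, 2.1, 5.6], 0],
  [[0, 2.1, 5.6], 0],
])

```text
time_s: 19.6
tool_pos: [0.6378, -0.1166, 0.139]
tool_rot: [180.0, -0.0, 81.1]
force: [-3.8, -0.1, 8.1]
grip_width: 0.0001
grasp_force: 4.8
```

```bash
python3 j.py
```

```text
t 19.6 jig mm [102.1  67.4] 139.0 Fjig [-3.8 -0.7] 8.1 w 0.0001
```

Call:
arm_command([
  [[0, 0.5, 1.4], 0],
  [[0, 1, 2.9], 0],
  [[0, 1.5, 4.3], 0],
  [[0, 1.8, 5.7], 0],
  [[0, 1.8, 5.7], 0],
])

```text
time_s: 20.1
tool_pos: [0.6398, -0.117, 0.1326]
tool_rot: [180.0, -0.0, 81.1]
force: [-2.3, -1.0, 5.4]
grip_width: 0.0007
grasp_force: 3.0
```

Call:
arm_command([
  [[0, 0.4, 1.4], 0],
  [[0, 0.8, 2.9], 0],
  [[0, 1.2, 4.3], 0],
  [[0, 1.5, 5.7], 0],
  [[0, 1.5, 5.7], 0],
])

```text
time_s: 20.6
tool_pos: [0.6412, -0.117, 0.1256]
tool_rot: [-180.0, 0.0, 81.1]
force: [-0.1, -0.7, 0.1]
grip_width: 0.0006
grasp_force: 0.2
```

```bash
python3 j.py
```

```text
t 20.6 jig mm [105.5  67.6] 125.6 Fjig [ 0.  -0.7] 0.1 w 0.0006
```

Call:
arm_command([
  [[0, 0.3, 1.4], 0],
  [[0, 0.6, 2.8], 0],
  [[0, 0.9, 4.2], 0],
  [[0, 1, 5], 0],
  [[0, 1, 5], 0],
])

```text
time_s: 21.1
tool_pos: [0.642, -0.1172, 0.121]
tool_rot: [-180.0, -0.0, 81.1]
force: [0.1, -0.0, -0.7]
grip_width: 0.0006
grasp_force: 0.0
```

```bash
python3 j.py
```

```text
t 21.1 jig mm [106.3  67.6] 121.0 Fjig [ 0.1 -0. ] -0.7 w 0.0006
```

Still free: the handle has snapped ahead. I'll feel for the rigid stop gently.

Call:
arm_command([
  [[0, 0, 1], 0],
  [[0, 0, 2], 0],
  [[0, 0, 3], 0],
  [[0, 0, 3], 0],
  [[0, 0, 3], 0],
])

```text
time_s: 21.6
tool_pos: [0.6422, -0.1172, 0.1185]
tool_rot: [180.0, -0.0, 81.1]
force: [-1.4, -0.0, 2.1]
grip_width: 0.0005
grasp_force: 1.0
```

Call:
arm_command([
  [[0, 0, 0.5], 0],
  [[0, 0, 1], 0],
  [[0, 0, 1.5], 0],
  [[0, 0, 2], 0],
  [[0, 0, 2], 0],
])

```text
time_s: 22.1
tool_pos: [0.6423, -0.1173, 0.1182]
tool_rot: [179.9, -0.0, 81.1]
force: [-3.9, 1.2, 9.9]
grip_width: 0.0006
grasp_force: 5.3
```

Rigid stop felt at about 5° (10 N with no travel), so it's locked. Retreating now, then checking.

Call:
arm_command([
  [[0, 0, -4], 0],
  [[0, 0, -20], 0],
  [[0, 0, -50], 0],
  [[0, 0, -85], 0],
  [[0, 0, -120], 0],
])

```text
time_s: 22.6
tool_pos: [0.642, -0.1172, 0.238]
tool_rot: [-180.0, 0.0, 81.1]
force: [-1.0, -0.8, 0.4]
grip_width: 0.0001
grasp_force: 0.0
```

Call:
arm_command([
  [[-20, 0, -10], 0],
  [[-60, 0, -20], 0],
  [[-100, 0, -20], 0],
  [[-140, 0, -20], 0],
  [[-170, 0, -20], 0],
])

```text
time_s: 23.1
tool_pos: [0.6147, -0.2884, 0.2573]
tool_rot: [180.0, 0.1, 80.9]
force: [0.2, -0.5, -0.6]
grip_width: 0.0001
grasp_force: 0.0
```

```bash
python3 j.py; python3 - <<'E'
from h import *
p,d=viewer.read_camera("wrist");s,_=viewer.read_camera("scene")
b=cv2.resize(s[140:350,120:440],(430,282));b=cv2.copyMakeBorder(b,0,138,0,0,0)
cv2.imwrite("pics/w7.png",np.hstack([p[:,70:440],b]))
E
```

```text
t 23.1 jig mm [ 106.9 -105.9] 257.3 Fjig [ 0.2 -0.5] -0.6 w 0.0001
```

View pics/w7.png

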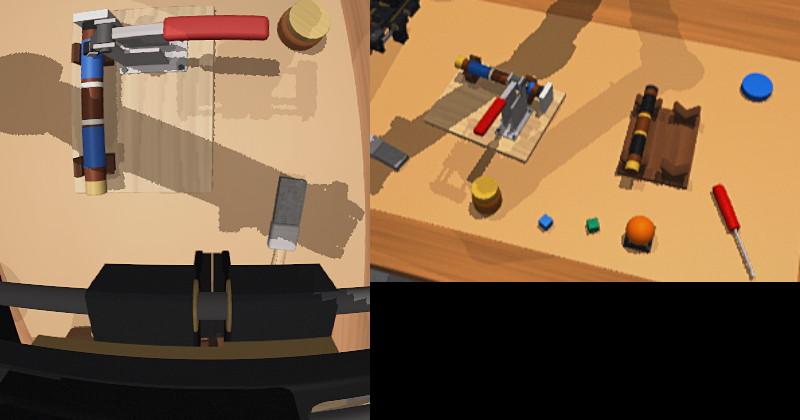

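The picture shows the handle down and level at wrist (215,27), with the roller on the cue. The cue is still against the stop, and the spare cue and loose items are undisturbed. Handing in.

```bash
python3 -c "
from cell import env
print(env.sign_off())"
```

```text
the job is handed in; nothing more can be done
None
```

The blue-wrapped cue is in both cradles, home against the end stop; the clamp went over center, locked against its rigid stop, and held with the robot clear. The job is handed in at about 23 s, with about 22 N peak measured while seating the cue and about 10 N on the handle.

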